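# Clear the reagent pack off the kit carton and scan its barcode

### The job

The kit carton has to be booked in, but a reagent pack lies on top of its barcode label. First put the pack away, upright with its caps up and fully down in the empty middle bay of its carrier, and let go of it; then take the scanner from its dock, aim its window at the middle of the label from about 15 cm away, looking more down than across, hold it steady there for two seconds, and stand it back in its dock. Set things down rather than letting them fall, and leave the carton, the other packs, the tube rack and the bottle where they are.

Things in the scene. Friction and masses are not known exactly. Their poses are not given: they have to be found in the camera images.
- kit: Closed cardboard kit carton, 110 (x) x 150 (y) x 60 (z) mm, about 0.9 kg, loose on the counter. Origin at the centre of its underside, z up. A white barcode label, 46 x 84 mm, is printed in the middle of its flat top.
- label (a point): Centre of the barcode label on the carton's top face, 60 mm above the counter; axes as the carton's: z is the label's upward normal, y its long side.
- pack: White rectangular plastic reagent pack, 38 mm thick (x), 56 wide (y), 122 high (z) plus two grey screw caps 23 mm across, 6 high on its top end; 0.2 to 0.4 kg. Origin at the centre of its foot (end without caps), z from foot to caps. Starts lying flat on the carton's top over the label, z level, roughly towards +y, x vertical. The carton's top is wide enough to stand it on.
- carrier: Grey open rack, fixed, 54 (x) x 210 (y) x 45 mm high: three bays in a row along y, walls 3 mm, each 48 (x) x 66 (y) mm inside, floor 6 mm up, centres 69 mm apart. Packs stand in it with their wide faces towards its x, either way round, only 13 mm apart in y (too close for a finger), caps 134 mm above the counter. Origin: centre of its underside, z up.
- bay (a point): Centre of the floor of the carrier's middle bay, the empty one, 6 mm above the counter; axes as the carrier's.
- pack_a: Identical reagent pack standing in the carrier's bay on the -y side; origin at the centre of its foot. Leave alone.
- pack_b: Identical reagent pack standing in the carrier's bay on the +y side; origin at the centre of its foot. Leave alone.
- dock: Black charging dock, fixed to the counter: plate 120 (x) x 90 (y) x 12 mm with a rim 12 mm high around a seat 60 (x) x 52 (y) mm for the scanner's foot; seat floor 12 mm above the counter. Origin at the centre of its underside, below the seat's centre, z up.
- scanner: Grey and black pistol-type barcode scanner, 0.26 kg, 165 mm tall, upright in the dock: foot 50 (x) x 42 (y) x 16 mm, handle 34 x 30 mm up to 110 mm, on top a head 95 mm long, 56 wide (y, flat sides), 42 high, whose window end faces the scanner's -x, dipped 25 degrees below level. Origin: centre of the foot's underside, z up. Reads by itself, no trigger needed.
- scanner_head (a point): Centre of the scanner's head, 14 mm towards -x from the scanner's origin axis and 135 mm above its foot; axes as the scanner's. A grip across the 56 mm wide head (scanner's y) here holds it.
- window (a point): Centre of the reading window on the front of the scanner's head, 48 mm ahead of the head's centre. Its x axis is the line of sight, out of the window, 25 degrees below level when the scanner stands upright (scanner's -x and down); z lies in the scanner's plane of symmetry and is roughly its up.
- rack: White tube rack with capped tubes, 60 x 200 mm, 84 mm high, loose; origin at the centre of its underside. Leave alone.
- bottle: Amber reagent bottle, 68 mm diameter, 130 mm high, standing loose; origin at the centre of its underside. Leave alone.

How it is judged:
By the outcome, as a careful person would: the job done as asked, in the order asked, and still so for the second after the job is handed in, with the robot touching nothing.
It also fails if it takes over 72 s, if anything falls off the work surface, if the arm or the gripper's body presses on something with over 40 N, if the wrist force passes 120 N, or if a joint passes its speed limit or range.

### The arm

A 6-joint arm with a two-finger parallel gripper is mounted at the origin on the work surface. World frame = base frame: x ahead of the robot, y to its left, z up, the work surface at z = 0. Lengths are in m, angles in rad, forces in N, time in s.
With the tool pointing down it reaches from about 0.375 to 0.975 m from the base axis. Payload 3.8 kg.
Tool frame: the origin (TCP) lies midway between the tips of the shut fingers; the grasp point (between the pads) lies 19 mm behind it; z points along the fingers, y is the direction in which the jaws open and shut (so a half turn about z gives the same grasp; the last joint's range is limited). The gripper opens to 85 mm and grips with 20 to 120 N. Pads are 22 mm wide; open, the fingers measure 114 mm over their backs; the gripper's body (76 mm by 85 mm) begins 54 mm behind the grasp point. The pads swing forward as they close: fully open they stand 13 mm farther back than shut.
Start: joints at [-1.202, 0.264, 1.604, -0, 1.274, -0.037], TCP at [0.266, -0.62, 0.231] pointing down, gripper open.
Joint ranges: [-2.63, 2.63], [-0.94, 2.18], [0.31, 2.57], [-1.31, 4.45], [0, 2.66], [-2.55, 2.55]. Speed limits (rad/s): [2.57, 2.57, 3.14, 3.14, 3.14, 3.14].

### API

Orientations are given as a rotation vector (axis times angle).
In Python, from workcell import bot gives the robot as it stands.
- The arm moves only by the tool drive_tool, never from a script. Its argument "deltas" is a list of rows, each an object with "hand": the opening, from 0 (shut) to 1 (fully open); "offset": the shift along the world's x, y, z in cm, a list of three; "angular": the turn, a rotation vector about the world's x, y, z in degrees, a list of three. A call has 1 to 8 rows; each row is the pose to reach, as a shift and turn from the pose commanded when the call began; what a row does not reach only later rows make up. A row lasts 1/8 s, in which the tool goes at most 62.5 mm and 10.7 degrees, less where a joint would pass 70% of its speed; a pose out of reach is approached as far as the arm can. A call with a gripper value outside its range is refused whole. The fingers move at their own pace and stop on an object; "force" is the grip in N (left out, the last holds). Time passes only in rows, so rows that repeat a pose let the fingers close. It gives the time, the measured TCP pose, the force and the opening at its end, in the units of the state.
- bot.read_state(): the state, without advancing time (a new reading comes with each control period).
- bot.read_camera(name): name is "scene" or "top" or "wrist"; returns a dict with "frame" (480x640x3 uint8, blue, green, red), "mtx" (3x3 intrinsics, pixels), "k1" (the pictures are not rectified: a ray, as slopes to the right and down, at radius r is drawn at 1 + k1 r^2 times it, then the intrinsics apply), "R" (3x3) and "t" (3): a world point X has camera coordinates R X + t. Camera axes: x right, y down, z forward; pixel columns grow to the right and rows downward; lengths in m; the calibration is good to about 2 mm. A picture is of the moment at which its call begins. There is no depth.
- bot.finish_job(): hands the job in, once; it reports no verdict.
The state is a dict: "time": time; "q": joint angles; "joint_vel": joint speeds; "joint_torque": joint torques, N m; "tool_pos": TCP position; "tcp_rot": TCP orientation; "wrist_force": force on the tool from outside, world axes, zero at the start; "torque": the same for the moment, N m; "width": opening from 0.0 (shut) to 1.0 (fully open).
Only numpy, scipy, OpenCV 4.12 (cv2) and the standard library are available. Lean on these libraries where they do the work, as an engineer would, in place of code of your own. Each camera call takes 0.05 s, during which the arm holds its last target. There are 200 camera calls.

## Working session

There is one attempt and no reset: what is moved stays moved. The work goes in short steps, Python scripts to look and compute and a tool call to move; the robot and the scene stay as the last step left them, time stands still between calls to the robot, and variables do not carry over. Pictures are saved under pics/ and viewed, about 8 in all and at most 12, crops included, and the job is handed in when it is done.

Besides the shell and the picture viewer there is one more tool, called after ">>>" as name(argument=value, ...), one argument or row to a line, values as JSON. drive_tool: Moves the arm, as the interface text tells. Its arguments: {"type":"object","properties":{"deltas":{"type":"array"},"force":{"type":"number"}},"required":["deltas"]}

```bash
ls; mkdir -p pics
cat > h.py <<'E'
import numpy as np,cv2
from workcell import bot
from scipy.spatial.transform import Rotation as Rn
def cam(n,save=None):
    c=bot.read_camera(n)
    if save: cv2.imwrite('pics/'+save,c['frame'])
    return c
def ray(c,px):
    K=np.array(c['mtx'],float);k=float(c['k1'])
    d=cv2.undistortPoints(np.array([[px]],float),K,np.array([k,0,0,0,0.]))[0,0]
    R=np.array(c['R']);t=np.array(c['t'])
    return -R.T@t, R.T@np.array([d[0],d[1],1.])
def onz(c,px,z):
    o,d=ray(c,px); return o+d*(z-o[2])/d[2]
def proj(c,X):
    return cv2.projectPoints(np.array(X,float).reshape(-1,3),cv2.Rodrigues(np.array(c['R']))[0],np.array(c['t'],float),np.array(c['mtx'],float),np.array([float(c['k1']),0,0,0,0.]))[0].reshape(-1,2)
E
python3 - <<'E'
from h import *
a=cam('scene','s1.png');b=cam('top','t1.png')
for c in(a,b):print(np.round(-np.array(c['R']).T@np.array(c['t']),3),c['mtx'][0],c['k1'])
print(bot.read_state())
E
```

```text
pics
[ 1.141 -0.828  0.933] [545.8460319    0.         317.91205845] -0.16875644800381534
[0.539 0.009 1.15 ] [495.14154495   0.         323.54854526] -0.10537183629600663
{'time': 0.1, 'q': array([-1.20192439e+00,  2.64657142e-01,  1.60527603e+00,  2.18897108e-05,
        1.27371380e+00, -3.68883796e-02]), 'joint_vel': array([ 0.00120429, -0.00076012, -0.00348225,  0.00182987, -0.00084047,
       -0.0013324 ]), 'joint_torque': array([ 6.74185994e-04, -5.16708791e+01, -3.68589985e+01, -8.85264308e-05,
        6.26999405e-03,  5.92209418e-06]), 'tool_pos': array([ 0.26620011, -0.61954914,  0.23007962]), 'tcp_rot': array([-3.07517366e+00, -6.32584596e-01,  5.00445725e-04]), 'wrist_force': array([ 0.68988256, -0.3713764 ,  0.38313218]), 'torque': array([-0.01539832,  0.0138249 ,  0.03042995]), 'width': 1.0042029170733282}
```

View pics/t1.png

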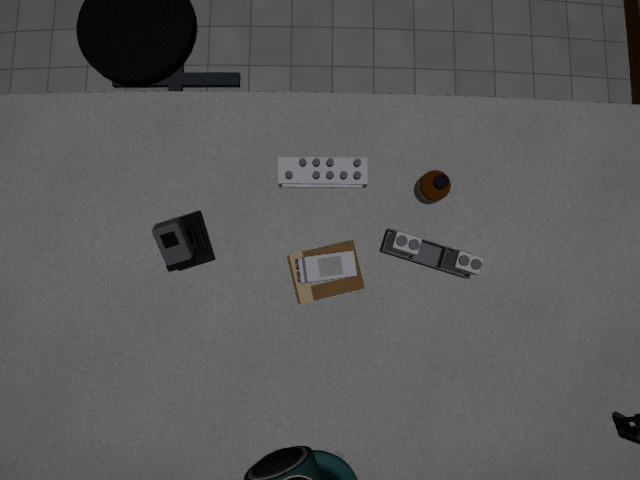

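View pics/s1.png

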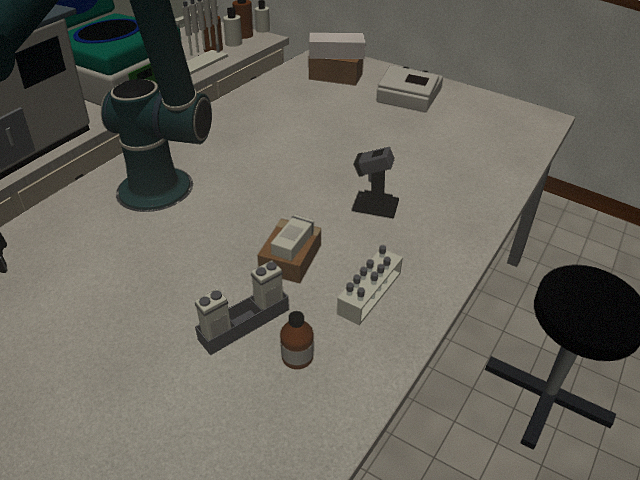

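The top view shows the carton with the pack at (328,270), caps to the left (+y). The carrier is at (432,254), the scanner and dock at (183,240), the rack at (322,172) and the bottle at (434,186). The scene view agrees. I'll zoom in next.

Run:
```python
import cv2,numpy as np
t=cv2.imread('pics/t1.png')
def cr(x,y,w,h,f): return cv2.resize(cv2.convertScaleAbs(t[y:y+h,x:x+w],alpha=1.6),None,fx=f,fy=f,interpolation=cv2.INTER_CUBIC)
a=cr(280,230,100,75,4);b=cr(145,205,100,75,4);c=cr(375,222,120,60,6)
im=np.zeros((600,800,3),np.uint8);im[:300,:400]=a;im[:300,400:]=b
im[300:,:720]=cv2.resize(c,(720,360))[:300]
cv2.imwrite('pics/z1.png',im)
```

```text
(no output)
```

View pics/z1.png

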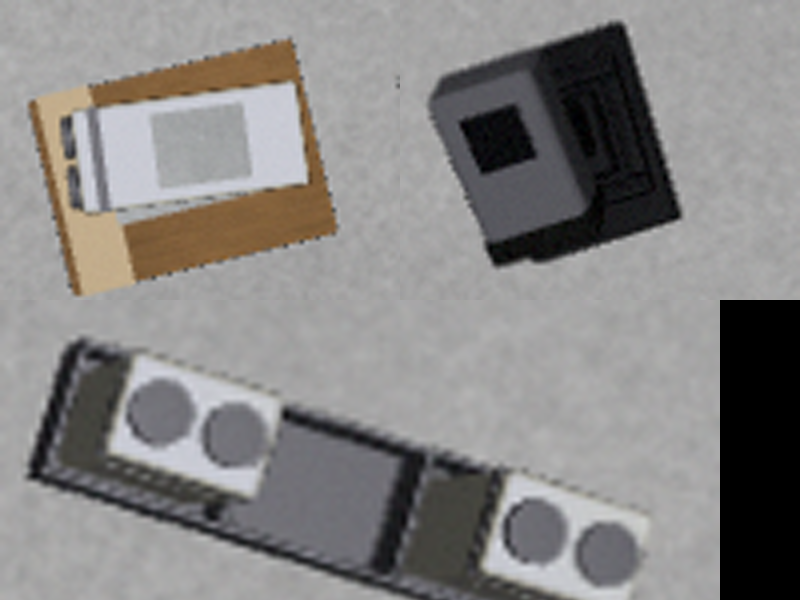

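The zoom shows the carton top corners clearly, at full-image pixels of about (287,255), (353,240), (364,289) and (299,304). The pack top, carrier bays and dock plate edge are also clear. Next I'll measure them.

Run:
```python
from h import *
c=cam('top');t=c['frame']
def P(off,f,pts,z): return np.array([onz(c,(off[0]+(u+.5)/f-.5,off[1]+(v+.5)/f-.5),z) for u,v in pts])
k=P((280,230),4,[(30,100),(292,38),(337,235),(75,295)],.06)
print('kit',k.round(3).tolist(),k.mean(0).round(3),[np.linalg.norm(k[i]-k[(i+1)%4]).round(4) for i in range(4)])
e=(k[0]+k[3]-k[1]-k[2]);print('y-axis ang',np.degrees(np.arctan2(e[1],e[0])))
# pack mask
hsv=cv2.cvtColor(t,cv2.COLOR_BGR2HSV)
def rect(mask,x0,y0,x1,y1,z,name):
    m=np.zeros(mask.shape,np.uint8);m[y0:y1,x0:x1]=mask[y0:y1,x0:x1]*255
    cs,_=cv2.findContours(m,cv2.RETR_EXTERNAL,cv2.CHAIN_APPROX_NONE);cn=max(cs,key=cv2.contourArea)
    w=np.array([onz(c,p[0],z)[:2] for p in cn]);r=cv2.minAreaRect((w*1000).astype(np.float32));print(name,r,cv2.boxPoints(r).round(1).tolist())
print(t[268,310],t[268,350],t[300,340],t[240,400],t[250,432])
g=t.min(2).astype(int);s=hsv[...,1]
rect((g>120)&(s<40),295,245,362,290,.098,'pack')
p=P((280,230),4,[(92,110),(293,85),(306,183),(100,212)],.098);print('pk',p.round(3).tolist())
for n,q in(('a',[(135,350),(283,398),(258,498),(106,450)]),('b',[(505,470),(650,520)])):
    print(n,P((375,222),6,[(u,v-300) for u,v in q],.128).round(3).tolist())
caps=P((375,222),6,[(160,112),(234,134),(536,230),(607,253)],.134);print('caps',caps.round(3).tolist())
d=P((145,205),4,[(225,22),(282,215)],.012);print('dock',d.round(3).tolist(),np.linalg.norm(d[0]-d[1]))
print('rack',[onz(c,p,.084).round(3).tolist() for p in((278,157),(367,157),(367,184))],'bottle',onz(c,(440,181),.13).round(3))
s=cam('scene');f=s['frame'];z=[f[130:230,330:430],f[205:285,250:330+20]]
cv2.imwrite('pics/z2.png',np.hstack([cv2.convertScaleAbs(cv2.resize(i,(400,400 if i.shape[0]==100 else 320),interpolation=2),alpha=1.6)[:320] for i in z]))
```

```text
kit [[0.559, 0.064, 0.06], [0.595, -0.08, 0.06], [0.486, -0.105, 0.06], [0.452, 0.038, 0.06]] [ 0.523 -0.02   0.06 ] [np.float64(0.1483), np.float64(0.1113), np.float64(0.1476), np.float64(0.1097)]
y-axis ang 103.58854452607805
[132 126 125] [133 127 127] [101 102 102] [76 72 73] [72 68 68]
pack ((535.2177124023438, -29.09130859375), (50.966453552246094, 103.86327362060547), 8.30709457397461) [[502.5, 18.600000381469727], [517.5, -84.19999694824219], [567.9000244140625, -76.80000305175781], [552.9000244140625, 26.0]]
pk [[0.553, 0.03, 0.098], [0.568, -0.077, 0.098], [0.516, -0.084, 0.098], [0.499, 0.025, 0.098]]
a [[0.611, -0.167, 0.128], [0.595, -0.219, 0.128], [0.56, -0.21, 0.128], [0.576, -0.157, 0.128]]
b [[0.571, -0.297, 0.128], [0.554, -0.349, 0.128]]
caps [[0.59, -0.174, 0.134], [0.582, -0.2, 0.134], [0.55, -0.306, 0.134], [0.542, -0.332, 0.134]]
dock [[0.66, 0.268, 0.012], [0.549, 0.232, 0.012]] 0.11650060163606078
rack [[0.771, 0.086, 0.084], [0.773, -0.108, 0.084], [0.714, -0.108, 0.084]] bottle [ 0.715 -0.257  0.13 ]
```

View pics/z2.png

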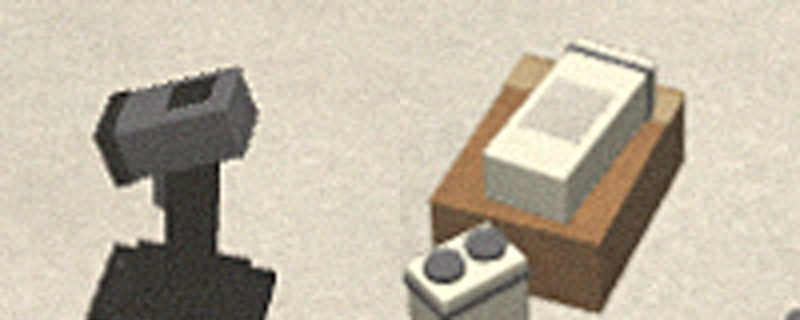

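The scene zoom shows the black window end of the head pointing towards the robot (-x side). The pack's caps are at the +y end. Measured sizes agree with the given ones: carton 111x148, packs 138 mm apart, dock edge 117. I'll move above the pack.

>>> drive_tool(
  deltas=[
    {"hand": 1, "offset": [26.9, 59, 14], "angular": [0, 0, 75]},
    {"hand": 1, "offset": [26.9, 59, 14], "angular": [0, 0, 75]},
    {"hand": 1, "offset": [26.9, 59, 14], "angular": [0, 0, 75]},
    {"hand": 1, "offset": [26.9, 59, 14], "angular": [0, 0, 75]},
    {"hand": 1, "offset": [26.9, 59, 14], "angular": [0, 0, 75]},
    {"hand": 1, "offset": [26.9, 59, 14], "angular": [0, 0, 75]},
    {"hand": 1, "offset": [26.9, 59, 14], "angular": [0, 0, 75]},
    {"hand": 1, "offset": [26.9, 59, 14], "angular": [0, 0, 75]},
  ],
)

```text
time: 1.2
tool_pos: [0.4696, -0.1736, 0.3373]
tcp_rot: [2.054, 2.376, 0.0]
wrist_force: [0.4, -0.2, 0.8]
width: 0.998
```

>>> drive_tool(
  deltas=[
    {"hand": 1, "offset": [7.8, 17.5, 4], "angular": [0, 0, 0]},
    {"hand": 1, "offset": [7.8, 17.5, 4], "angular": [0, 0, 0]},
    {"hand": 1, "offset": [7.8, 17.5, 4], "angular": [0, 0, 0]},
    {"hand": 1, "offset": [7.8, 17.5, 4], "angular": [0, 0, 0]},
  ],
)

```text
time: 1.7
tool_pos: [0.5484, 0.0031, 0.3776]
tcp_rot: [2.049, 2.38, 0.003]
wrist_force: [-1.1, -0.9, -1.0]
width: 0.999
```

```bash
cat >> h.py <<'E'
def st():
    s=bot.read_state();R=Rn.from_rotvec(s['tcp_rot']).as_matrix()
    print('t',round(s['time'],2),'q',np.round(s['q'],3).tolist(),'p',np.round(s['tool_pos'],4).tolist(),'\n ty',R[:,1].round(3).tolist(),'tz',R[:,2].round(3).tolist(),'F',np.round(s['wrist_force'],1).tolist(),'w',round(s['width'],3))
    return s,R
E
python3 - <<'E'
from h import *
st();c=cam('wrist','w1.png');print(c['mtx'][0],np.round(-np.array(c['R']).T@np.array(c['t']),3))
E
```

```text
t 1.7 q [-0.04, -0.034, 1.67, 0.001, 1.504, -0.19] p [0.5484, 0.0031, 0.3776] 
 ty [0.989, 0.149, 0.002] tz [0.002, 0.001, -1.0] F [-1.1, -0.9, -1.0] w 0.999
[428.24621928   0.         320.60942195] [0.539 0.067 0.52 ]
```

View pics/w1.png

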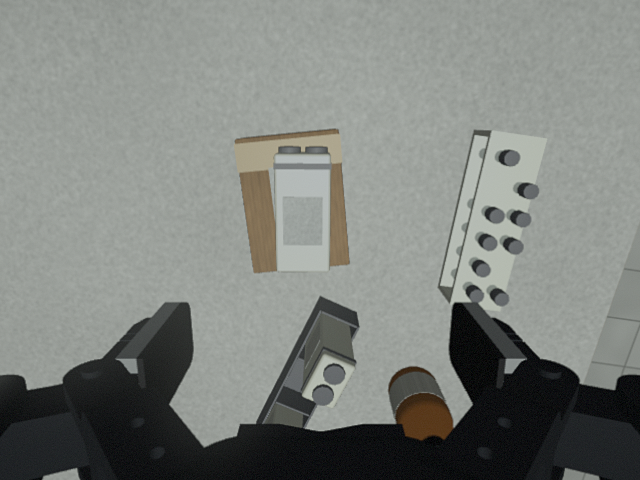

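The wrist view shows the pack with foot corners near (277,270) and (329,270) and cap-end corners near (274,154) and (330,153). Pack a's caps are at (334,374) and (323,394).

Run:
```python
from h import *
c=cam('wrist');t=c['frame'];hsv=cv2.cvtColor(t,cv2.COLOR_BGR2HSV)
m=((hsv[...,1]<30)&(t.min(2)>150)).astype(np.uint8)*255
print(t[200,285],t[160,300],t[100,300],t[220,300])
for n,p in(('foot',(277,270)),('foot2',(329,270)),('cap1',(275,168)),('cap2',(330,168)),('capend1',(274,154)),('capend2',(330,153))):print(n,onz(c,p,.098).round(4))
for n,p in(('kit',(235,140)),('',(339,129)),('',(350,264)),('',(254,272))):print(n,onz(c,p,.06).round(4))
```

```text
[166 170 163] [185 186 180] [157 162 158] [158 162 156]
foot [ 0.5166 -0.0865  0.098 ]
foot2 [ 0.5701 -0.0786  0.098 ]
cap1 [0.502  0.0176 0.098 ]
cap2 [0.5551 0.0255 0.098 ]
capend1 [0.4994 0.0308 0.098 ]
capend2 [0.5529 0.0398 0.098 ]
kit [0.4538 0.036  0.06  ]
 [0.5596 0.063  0.06  ]
 [ 0.5953 -0.0811  0.06  ]
 [ 0.4891 -0.1064  0.06  ]
```

>>> drive_tool(
  deltas=[
    {"hand": 1, "offset": [-2.1, 2.0, -24.2], "angular": [-34.6, -5, 0]},
    {"hand": 1, "offset": [-2.1, 2.0, -24.2], "angular": [-34.6, -5, 0]},
    {"hand": 1, "offset": [-2.1, 2.0, -24.2], "angular": [-34.6, -5, 0]},
    {"hand": 1, "offset": [-2.1, 2.0, -24.2], "angular": [-34.6, -5, 0]},
    {"hand": 1, "offset": [-2.1, 2.0, -24.2], "angular": [-34.6, -5, 0]},
    {"hand": 1, "offset": [-2.1, 2.0, -24.2], "angular": [-34.6, -5, 0]},
    {"hand": 1, "offset": [-2.1, 2.0, -24.2], "angular": [-34.6, -5, 0]},
    {"hand": 1, "offset": [-2.1, 2.0, -24.2], "angular": [-34.6, -5, 0]},
  ],
)

```text
time: 2.8
tool_pos: [0.5282, 0.0192, 0.1377]
tcp_rot: [1.723, 1.984, -0.536]
wrist_force: [-0.2, 0.4, -0.2]
width: 0.996
```

Run:
```python
from h import *
s,R=st();print((np.array([.5343,-.022,.0704])-s['tool_pos'])*100)
```

```text
t 2.8 q [0.363, 0.167, 2.031, -0.65, 1.177, 0.551] p [0.5282, 0.0192, 0.1377] 
 ty [0.99, 0.142, 0.005] tz [0.085, -0.566, -0.82] F [-0.2, 0.4, -0.2] w 0.996
[ 0.61008831 -4.1196314  -6.73158645]
```

>>> drive_tool(
  deltas=[
    {"hand": 1, "offset": [0.3, -2, -3.4], "angular": [0, 0, 0]},
    {"hand": 1, "offset": [0.6, -4.1, -6.7], "angular": [0, 0, 0]},
    {"hand": 1, "offset": [0.6, -4.1, -6.7], "angular": [0, 0, 0]},
    {"hand": 0, "offset": [0.6, -4.1, -6.7], "angular": [0, 0, 0]},
    {"hand": 0, "offset": [0.6, -4.1, -6.7], "angular": [0, 0, 0]},
    {"hand": 0, "offset": [0.6, -4.1, -6.7], "angular": [0, 0, 0]},
    {"hand": 0, "offset": [0.6, -4.1, -6.7], "angular": [0, 0, 0]},
    {"hand": 0, "offset": [0.6, -4.1, -6.7], "angular": [0, 0, 0]},
  ],
  force=50,
)

```text
time: 3.8
tool_pos: [0.5341, -0.0205, 0.0699]
tcp_rot: [1.719, 1.986, -0.537]
wrist_force: [-0.3, 3.6, 6.1]
width: 0.647
```

Run:
```python
from h import *
st()
```

```text
t 3.8 q [0.29, 0.249, 2.087, -0.72, 1.036, 0.597] p [0.5341, -0.0205, 0.0699] 
 ty [0.99, 0.144, 0.004] tz [0.086, -0.567, -0.82] F [-0.3, 3.6, 6.1] w 0.647
```

>>> drive_tool(
  deltas=[
    {"hand": 0, "offset": [0, 0, 2], "angular": [0, 0, 0]},
    {"hand": 0, "offset": [0, 0, 7], "angular": [0, 0, 0]},
    {"hand": 0, "offset": [0, 0, 13], "angular": [10, 1.4, 0]},
    {"hand": 0, "offset": [0, 0, 18], "angular": [19.8, 2.8, 0]},
    {"hand": 0, "offset": [0, 0, 20], "angular": [29.7, 4.3, 0]},
    {"hand": 0, "offset": [0, 0, 20], "angular": [39.6, 5.7, 0]},
    {"hand": 0, "offset": [0, 0, 20], "angular": [49.5, 7.1, 0]},
    {"hand": 0, "offset": [0, 0, 20], "angular": [49.5, 7.1, 0]},
  ],
)

```text
time: 4.8
tool_pos: [0.5316, -0.0243, 0.2674]
tcp_rot: [-1.924, -2.213, -0.253]
wrist_force: [-0.4, -0.6, -2.4]
width: 0.646
```

>>> drive_tool(
  deltas=[
    {"hand": 0, "offset": [0, 0, 0], "angular": [9.9, 1.4, 0]},
    {"hand": 0, "offset": [0, 0, 0], "angular": [19.8, 2.8, 0]},
    {"hand": 0, "offset": [0, 0, 0], "angular": [29.7, 4.3, 0]},
    {"hand": 0, "offset": [0, 0, 0], "angular": [39.6, 5.7, 0]},
    {"hand": 0, "offset": [0, 0, 0], "angular": [39.6, 5.7, 0]},
    {"hand": 0, "offset": [0, 0, 0], "angular": [39.6, 5.7, 0]},
  ],
)

```text
time: 5.55
tool_pos: [0.5322, -0.0206, 0.2681]
tcp_rot: [-1.505, -1.741, -0.782]
wrist_force: [0.8, 0.4, -1.4]
width: 0.647
```

Run:
```python
from h import *
st()
```

```text
t 5.55 q [-0.523, 0.3, 1.771, 0.709, 1.74, -0.798] p [0.5322, -0.0206, 0.2681] 
 ty [0.99, 0.145, 0.001] tz [-0.118, 0.809, -0.576] F [0.8, 0.4, -1.4] w 0.647
```

>>> drive_tool(
  deltas=[
    {"hand": 0, "offset": [0, 0, 0], "angular": [0, 0, -10]},
    {"hand": 0, "offset": [0, 0, 0], "angular": [0, 0, -20]},
    {"hand": 0, "offset": [-0.2, 0.6, -2], "angular": [0, 0, -30]},
    {"hand": 0, "offset": [-0.2, 0.6, -6], "angular": [0, 0, -40]},
    {"hand": 0, "offset": [-0.2, 0.6, -10], "angular": [0, 0, -45]},
    {"hand": 0, "offset": [-0.2, 0.6, -12], "angular": [0, 0, -45]},
    {"hand": 0, "offset": [-0.2, 0.6, -12], "angular": [0, 0, -45]},
    {"hand": 0, "offset": [-0.2, 0.6, -12], "angular": [0, 0, -45]},
  ],
)

```text
time: 6.55
tool_pos: [0.5315, -0.0155, 0.1501]
tcp_rot: [-2.208, -1.112, -1.155]
wrist_force: [0.6, 0.2, -1.4]
width: 0.651
```

Run:
```python
from h import *
st();c=cam('scene');f=c['frame'][160:300,200:370];c2=cam('top')['frame'][210:310,270:390]
cv2.imwrite('pics/z3.png',cv2.convertScaleAbs(np.hstack([cv2.resize(f,(480,395)),cv2.resize(c2,(320,395))]),alpha=1.6))
```

```text
t 6.55 q [-0.651, 0.09, 2.294, 1.119, 1.145, -0.723] p [0.5315, -0.0155, 0.1501] 
 ty [0.802, -0.598, 0.005] tz [0.493, 0.655, -0.573] F [0.6, 0.2, -1.4] w 0.651
```

View pics/z3.png

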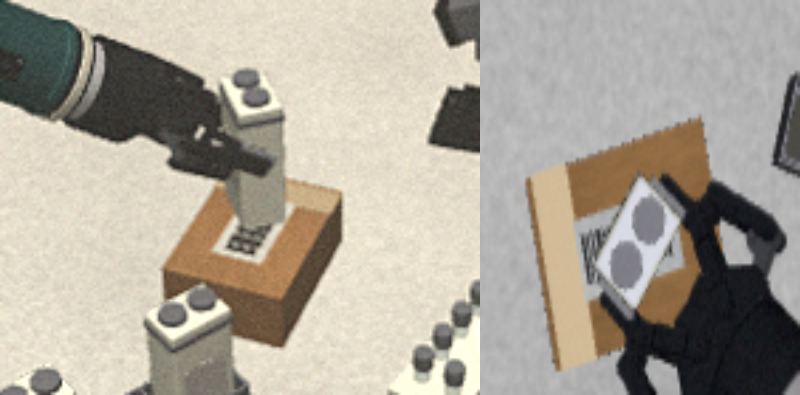

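The pack is upright with its caps up, held over the carton and slightly off the label's centre. I'll lower it.

>>> drive_tool(
  deltas=[
    {"hand": 0, "offset": [-0.2, 0, -1.5], "angular": [0, 0, 0]},
    {"hand": 0, "offset": [-0.2, 0, -2.4], "angular": [0, 0, 0]},
    {"hand": 0, "offset": [-0.2, 0, -2.4], "angular": [0, 0, 0]},
    {"hand": 0, "offset": [-0.2, 0, -2.6], "angular": [0, 0, 0]},
    {"hand": 0, "offset": [-0.2, 0, -2.6], "angular": [0, 0, 0]},
  ],
)

```text
time: 7.28
tool_pos: [0.5286, -0.015, 0.1237]
tcp_rot: [-2.204, -1.106, -1.155]
wrist_force: [-5.0, 0.1, 9.7]
width: 0.645
```

>>> drive_tool(
  deltas=[
    {"hand": 0.7, "offset": [0, 0, 0.05], "angular": [0, 0, 0]},
    {"hand": 0.8, "offset": [0, 0, 0.05], "angular": [0, 0, 0]},
    {"hand": 1, "offset": [0, 0, 0.05], "angular": [0, 0, 0]},
    {"hand": 1, "offset": [0, 0, 0.05], "angular": [0, 0, 0]},
    {"hand": 1, "offset": [-2, -2.6, 2.3], "angular": [0, 0, 0]},
    {"hand": 1, "offset": [-4, -5.2, 4.6], "angular": [0, 0, 0]},
    {"hand": 1, "offset": [-6, -7.8, 7], "angular": [0, 0, 0]},
    {"hand": 1, "offset": [-6, -7.8, 11], "angular": [0, 0, 0]},
  ],
)

```text
time: 8.28
tool_pos: [0.4672, -0.0947, 0.2316]
tcp_rot: [-2.211, -1.101, -1.151]
wrist_force: [0.6, -0.5, 0.5]
width: 0.999
```

>>> drive_tool(
  deltas=[
    {"hand": 1, "offset": [0, 0, 6], "angular": [0, 0, 0]},
    {"hand": 1, "offset": [0, 0, 12], "angular": [0, 0, 0]},
    {"hand": 1, "offset": [0, 0, 12], "angular": [0, 0, 0]},
  ],
)

```text
time: 8.65
tool_pos: [0.4698, -0.095, 0.3575]
tcp_rot: [-2.212, -1.116, -1.16]
wrist_force: [0.3, 0.6, -1.2]
width: 0.999
```

Run:
```python
from h import *
s,R=st();c=cam('top','t2.png')
f=cv2.convertScaleAbs(c['frame'][225:315,275:375],alpha=1.6);im1=cv2.resize(f,(400,360),interpolation=2)
g=cv2.convertScaleAbs(c['frame'][222:282,375:495],alpha=1.6);im2=cv2.resize(g,(720,360),interpolation=2)[:240]
o=np.zeros((600,720,3),np.uint8);o[:360,:400]=im1;o[360:]=im2
cv2.imwrite('pics/z4.png',o)
```

```text
t 8.65 q [-0.882, -0.183, 2.109, 0.923, 1.546, -0.435] p [0.4698, -0.095, 0.3575] 
 ty [0.8, -0.599, 0.012] tz [0.497, 0.651, -0.574] F [0.3, 0.6, -1.2] w 0.999
```

View pics/z4.png

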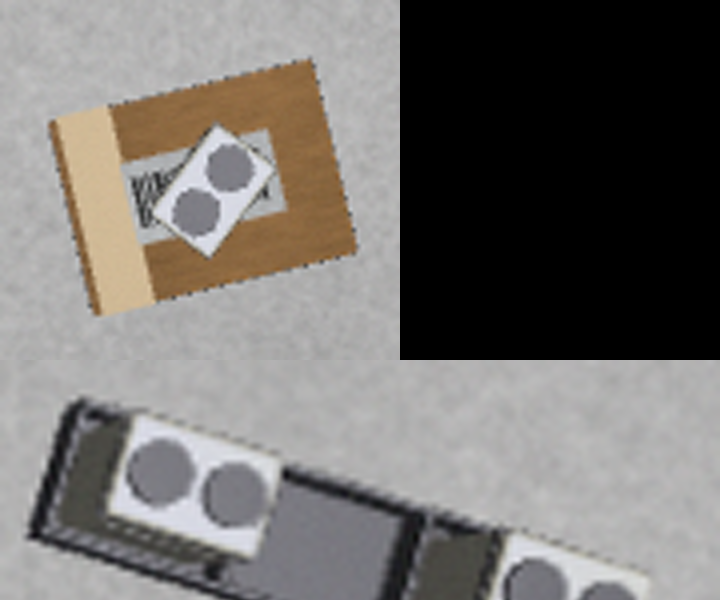

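The pack stands upright on the carton, with caps at crop pixels (230,168) and (196,213). The label corners show around it. The carrier's left end wall runs from (80,398) to (32,538) in the lower crop.

Run:
```python
from h import *
c=cam('top')
def P(off,f,pts,z): return np.array([onz(c,(off[0]+(u+.5)/f-.5,off[1]+(v+.5)/f-.5),z) for u,v in pts])
p=P((275,225),4,[(215,125),(275,178),(210,257),(150,210)],.182)
print('pack',p.round(4).tolist(),p.mean(0).round(4),[np.linalg.norm(p[i]-p[(i+1)%4]).round(3) for i in range(4)])
q=P((275,225),4,[(230,168),(196,213)],.188);d=q[0]-q[1];print('caps',q.mean(0).round(4),'width yaw',np.degrees(np.arctan2(d[1],d[0])),np.linalg.norm(d))
l=P((275,225),4,[(122,162),(270,128),(287,210),(142,243)],.06);print('label',l.mean(0).round(4),[np.linalg.norm(l[i]-l[(i+1)%4]).round(3) for i in range(4)])
e=P((375,222),6,[(80,38),(32,178)],.045);d=e[0]-e[1];print('carrier end',e.round(4).tolist(),np.linalg.norm(d),np.degrees(np.arctan2(d[1],d[0])))
x=d/np.linalg.norm(d);y=np.array([-x[1],x[0],0]);print('bay ctr',e.mean(0)-y*.105)
# middle-bay walls: dark-wall midlines seen, left (between a and mid) / right
r=P((375,222),6,[(283,108),(425,155),(380,268)],.045);print('bay corners',r.round(4).tolist())
```

```text
pack [[0.5551, -0.0224, 0.182], [0.5295, -0.0519, 0.182], [0.4908, -0.0205, 0.182], [0.5134, 0.009, 0.182]] [ 0.5222 -0.0215  0.182 ] [np.float64(0.039), np.float64(0.05), np.float64(0.037), np.float64(0.052)]
caps [ 0.5233 -0.0215  0.188 ] width yaw -36.61698782149446 0.027335024695539226
label [ 0.5237 -0.0214  0.06  ] [np.float64(0.084), np.float64(0.046), np.float64(0.082), np.float64(0.046)]
carrier end [[0.6214, -0.1602, 0.045], [0.5688, -0.1423, 0.045]] 0.055571236894972176 -18.790705457367682
bay ctr [ 0.56124506 -0.2506768   0.045     ]
bay corners [[0.5959, -0.2371, 0.045], [0.5787, -0.2914, 0.045], [0.5361, -0.2741, 0.045]]
```

```bash
cat >> h.py <<'E'
def to(p,tz,ty):
    s,R=st();tz=np.array(tz,float);tz/=np.linalg.norm(tz);ty=np.array(ty,float);ty-=tz*(ty@tz);ty/=np.linalg.norm(ty)
    T=np.stack([np.cross(ty,tz),ty,tz],1)
    rv=Rn.from_matrix(T@R.T).as_rotvec(degrees=True)
    print('offset cm',((np.array(p)-s['tool_pos'])*100).round(2).tolist(),'ang',rv.round(1).tolist(),np.linalg.norm(rv).round(1))
E
python3 - <<'E'
from h import *
a=np.radians(53.4);to([.5228,-.0215,.25],[0,0,-1],[np.cos(a),np.sin(a),0])
E
```

```text
t 8.75 q [-0.882, -0.179, 2.116, 0.921, 1.545, -0.436] p [0.4681, -0.0936, 0.3521] 
 ty [0.801, -0.599, 0.003] tz [0.492, 0.655, -0.574] F [-0.2, -0.3, -0.9] w 1.003
offset cm [5.47, 7.21, -10.21] ang [-60.0, -8.6, 82.5] 102.4
```

>>> drive_tool(
  deltas=[
    {"hand": 1, "offset": [0, 0, 0], "angular": [-6, -0.9, 8.2]},
    {"hand": 1, "offset": [0, 0, 0], "angular": [-12, -1.7, 16.5]},
    {"hand": 1, "offset": [0, 0, 0], "angular": [-18, -2.6, 24.7]},
    {"hand": 1, "offset": [1, 1, 0], "angular": [-24, -3.4, 33]},
    {"hand": 1, "offset": [2, 3, 0], "angular": [-30, -4.3, 41.2]},
    {"hand": 1, "offset": [4, 5, 0], "angular": [-36, -5.2, 49.5]},
    {"hand": 1, "offset": [5.5, 7.2, 0], "angular": [-42, -6, 57.7]},
    {"hand": 1, "offset": [5.5, 7.2, 0], "angular": [-48, -6.9, 66]},
  ],
)

```text
time: 9.75
tool_pos: [0.5231, -0.0199, 0.3489]
tcp_rot: [-1.348, -2.713, -0.282]
wrist_force: [-0.4, 0.4, 0.3]
width: 1.0
```

Run:
```python
from h import *
a=np.radians(53.4);to([.5228,-.0215,.27],[0,0,-1],[np.cos(a),np.sin(a),0])
```

```text
t 9.75 q [-0.221, -0.056, 1.755, 0.204, 1.497, -0.89] p [0.5231, -0.0199, 0.3489] 
 ty [0.797, 0.591, 0.121] tz [-0.007, 0.209, -0.978] F [-0.4, 0.4, 0.3] w 1.0
offset cm [-0.03, -0.16, -7.89] ang [-11.9, -2.1, 16.2] 20.2
```

>>> drive_tool(
  deltas=[
    {"hand": 1, "offset": [0, 0, -2], "angular": [-6, -1, 8.1]},
    {"hand": 1, "offset": [0, -0.2, -5], "angular": [-11.9, -2.1, 16.2]},
    {"hand": 1, "offset": [0, -0.2, -8], "angular": [-11.9, -2.1, 16.2]},
    {"hand": 1, "offset": [0, -0.2, -8], "angular": [-11.9, -2.1, 16.2]},
    {"hand": 1, "offset": [0, -0.2, -8], "angular": [-11.9, -2.1, 16.2]},
  ],
)

```text
time: 10.38
tool_pos: [0.523, -0.0236, 0.2714]
tcp_rot: [0.995, 2.978, 0.008]
wrist_force: [0.2, 0.5, 0.4]
width: 1.001
```

Run:
```python
from h import *
a=np.radians(53.4);to([.5228,-.0215,.136],[0,0,-1],[np.cos(a),np.sin(a),0])
```

```text
t 10.38 q [-0.096, -0.05, 1.876, 0.004, 1.313, -1.023] p [0.523, -0.0236, 0.2714] 
 ty [0.601, 0.799, 0.005] tz [0.004, 0.004, -1.0] F [0.2, 0.5, 0.4] w 1.001
offset cm [-0.02, 0.21, -13.54] ang [-0.2, 0.2, 0.3] 0.5
```

>>> drive_tool(
  deltas=[
    {"hand": 1, "offset": [0, 0.1, -5], "angular": [0, 0, 0]},
    {"hand": 1, "offset": [0, 0.1, -10], "angular": [0, 0, 0]},
    {"hand": 1, "offset": [0, 0.1, -13.5], "angular": [0, 0, 0]},
    {"hand": 1, "offset": [0, 0.1, -13.5], "angular": [0, 0, 0]},
    {"hand": 0, "offset": [0, 0.1, -13.5], "angular": [0, 0, 0]},
    {"hand": 0, "offset": [0, 0.1, -13.5], "angular": [0, 0, 0]},
    {"hand": 0, "offset": [0, 0.1, -13.5], "angular": [0, 0, 0]},
    {"hand": 0, "offset": [0, 0.1, -13.5], "angular": [0, 0, 0]},
  ],
  force=50,
)

```text
time: 11.38
tool_pos: [0.5248, -0.0229, 0.1391]
tcp_rot: [0.993, 2.973, 0.009]
wrist_force: [-0.0, -1.0, 5.6]
width: 0.436
```

>>> drive_tool(
  deltas=[
    {"hand": 0, "offset": [0, 0, 0], "angular": [0, 0, 0]},
    {"hand": 0, "offset": [0, 0, 0], "angular": [0, 0, 0]},
  ],
)

```text
time: 11.62
tool_pos: [0.5248, -0.0229, 0.1391]
tcp_rot: [0.993, 2.973, 0.009]
wrist_force: [-1.1, -2.2, 5.9]
width: 0.44
```

Run:
```python
from h import *
a=np.radians(-16.8);to([.565,-.252,.22],[0,0,-1],[np.cos(a),np.sin(a),0])
```

```text
t 11.62 q [-0.093, 0.054, 2.024, 0.004, 1.055, -1.022] p [0.5248, -0.0229, 0.1391] 
 ty [0.601, 0.799, 0.008] tz [0.009, 0.003, -1.0] F [-1.1, -2.2, 5.9] w 0.44
offset cm [4.02, -22.91, 8.09] ang [0.2, 0.5, -69.9] 69.9
```

>>> drive_tool(
  deltas=[
    {"hand": 0, "offset": [0, 0, 2], "angular": [0, 0, 0]},
    {"hand": 0, "offset": [0, 0, 7], "angular": [0, 0, 0]},
    {"hand": 0, "offset": [0, 0, 13], "angular": [0, 0, -10]},
    {"hand": 0, "offset": [1, -4, 13], "angular": [0, 0, -20]},
    {"hand": 0, "offset": [2, -9, 13], "angular": [0, 0, -30]},
    {"hand": 0, "offset": [3, -14, 13], "angular": [0, 0, -40]},
    {"hand": 0, "offset": [4, -19, 13], "angular": [0, 0, -50]},
    {"hand": 0, "offset": [4, -22.9, 13], "angular": [0, 0, -60]},
  ],
)

```text
time: 12.62
tool_pos: [0.5632, -0.2533, 0.2662]
tcp_rot: [2.354, 2.072, 0.004]
wrist_force: [-0.1, 0.7, -2.1]
width: 0.438
```

>>> drive_tool(
  deltas=[
    {"hand": 0, "offset": [0, 0, 0], "angular": [0, 0, -9.9]},
    {"hand": 0, "offset": [0, 0, 0], "angular": [0, 0, -9.9]},
    {"hand": 0, "offset": [0, 0, 0], "angular": [0, 0, -9.9]},
  ],
)

```text
time: 13.0
tool_pos: [0.563, -0.2509, 0.2665]
tcp_rot: [2.515, 1.873, 0.003]
wrist_force: [0.3, 0.2, -2.0]
width: 0.44
```

Run:
```python
from h import *
a=np.radians(-16.8);to([.565,-.252,.135],[0,0,-1],[np.cos(a),np.sin(a),0])
c=cam('wrist');d=cam('scene')
cv2.imwrite('pics/z5.png',cv2.convertScaleAbs(np.hstack([cv2.resize(c['frame'],(480,360)),cv2.resize(d['frame'][210:360,180:310],(312,360))]),alpha=1.3))
s=bot.read_state();print(s['tool_pos'].round(4))
```

```text
t 13.0 q [-0.459, 0.131, 1.697, -0.001, 1.308, -0.169] p [0.563, -0.2509, 0.2665] 
 ty [0.958, -0.286, 0.005] tz [0.005, -0.003, -1.0] F [0.3, 0.2, -2.0] w 0.44
offset cm [0.2, -0.11, -13.15] ang [0.2, 0.3, -0.2] 0.4
[ 0.5632 -0.2508  0.2668]
```

View pics/z5.png

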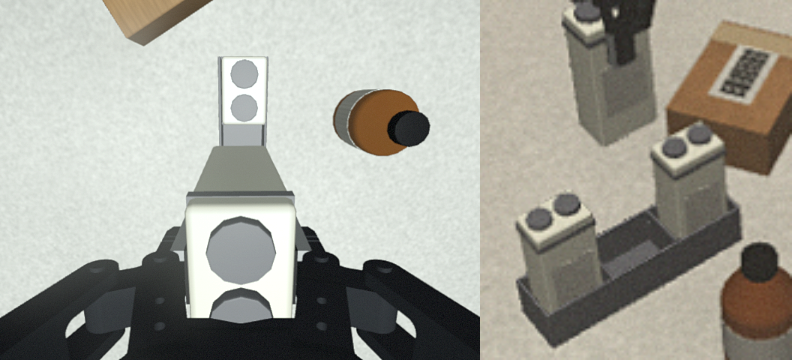

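The wrist view shows the held pack in line with the carrier, its near cap at (320,333) full-scale and pack a's caps at (325,98) and (325,143). The scene view shows the middle bay empty below it. I'll cross-check the alignment.

Run:
```python
from h import *
c=cam('wrist');s=bot.read_state();print(s['tool_pos'].round(4))
y=np.array([.289,.957,0])
k=onz(c,(240.5*4/3,250*4/3),s['tool_pos'][2]-.079+.128);print('heldcap',k.round(4),'pack ctr',(k-.0137*y).round(4))
a=[onz(c,(244*4/3,v*4/3),.134) for v in(74,107.5)];print('a',np.round(a,4).tolist(),np.mean(a,0).round(4),'bay',(np.mean(a,0)-.069*y).round(4))
g=cv2.cvtColor(c['frame'],cv2.COLOR_BGR2GRAY)
print(g[70:200:3,325].tolist())
for v in (75,):print([onz(c,(u*4/3,140*4/3),.045).round(4).tolist() for u in(219,268)])
```

```text
[ 0.5633 -0.2508  0.2669]
heldcap [ 0.5685 -0.2357  0.3159] pack ctr [ 0.5646 -0.2488  0.3159]
a [[0.5906, -0.1766, 0.134], [0.583, -0.2021, 0.134]] [ 0.5868 -0.1894  0.134 ] bay [ 0.5668 -0.2554  0.134 ]
[173, 174, 165, 146, 134, 133, 133, 134, 135, 135, 137, 136, 137, 136, 136, 138, 142, 200, 203, 133, 138, 137, 137, 138, 138, 139, 139, 136, 139, 135, 137, 170, 125, 138, 136, 136, 136, 136, 137, 137, 136, 133, 106, 106]
[[0.5458, -0.2329, 0.045], [0.5992, -0.249, 0.045]]
```

>>> drive_tool(
  deltas=[
    {"hand": 0, "offset": [0.2, -0.4, 0], "angular": [0, 0, 0]},
    {"hand": 0, "offset": [0.2, -0.4, -5], "angular": [0, 0, 0]},
    {"hand": 0, "offset": [0.2, -0.4, -10], "angular": [0, 0, 0]},
    {"hand": 0, "offset": [0.2, -0.4, -13.4], "angular": [0, 0, 0]},
    {"hand": 0, "offset": [0.2, -0.4, -13.4], "angular": [0, 0, 0]},
    {"hand": 0, "offset": [0.2, -0.4, -14.4], "angular": [0, 0, 0]},
    {"hand": 0, "offset": [0.2, -0.4, -15.4], "angular": [0, 0, 0]},
    {"hand": 0, "offset": [0.2, -0.4, -15.4], "angular": [0, 0, 0]},
  ],
)

```text
time: 14.15
tool_pos: [0.5651, -0.2555, 0.1128]
tcp_rot: [2.518, 1.869, 0.003]
wrist_force: [0.6, 0.5, -3.0]
width: 0.444
```

>>> drive_tool(
  deltas=[
    {"hand": 0, "offset": [0, 0, -1.2], "angular": [0, 0, 0]},
    {"hand": 0, "offset": [0, 0, -2.2], "angular": [0, 0, 0]},
    {"hand": 0, "offset": [0, 0, -2.6], "angular": [0, 0, 0]},
    {"hand": 0, "offset": [0, 0, -2.8], "angular": [0, 0, 0]},
    {"hand": 0, "offset": [0, 0, -2.9], "angular": [0, 0, 0]},
    {"hand": 0, "offset": [0, 0, -2.9], "angular": [0, 0, 0]},
  ],
)

```text
time: 14.9
tool_pos: [0.565, -0.2552, 0.0853]
tcp_rot: [2.519, 1.869, 0.003]
wrist_force: [-3.9, 2.0, 6.2]
width: 0.435
```

>>> drive_tool(
  deltas=[
    {"hand": 0.5, "offset": [0, 0, 0], "angular": [0, 0, 0]},
    {"hand": 0.6, "offset": [0, 0, 0], "angular": [0, 0, 0]},
    {"hand": 1, "offset": [0, 0, 0], "angular": [0, 0, 0]},
    {"hand": 1, "offset": [0, 0, 0], "angular": [0, 0, 0]},
    {"hand": 1, "offset": [0, 0, 4], "angular": [0, 0, 0]},
    {"hand": 1, "offset": [0, 0, 10], "angular": [0, 0, 0]},
    {"hand": 1, "offset": [0, 0, 16], "angular": [0, 0, 0]},
    {"hand": 1, "offset": [0, 0, 22], "angular": [0, 0, 0]},
  ],
)

```text
time: 15.9
tool_pos: [0.565, -0.2554, 0.3056]
tcp_rot: [2.518, 1.869, 0.003]
wrist_force: [1.3, -0.1, -0.6]
width: 1.001
```

Run:
```python
from h import *
c=cam('scene');s2=cam('top')
a=np.radians(18-180+180);
to([.577,.289,.30],[0,0,-1],[np.sin(np.radians(18)),-np.cos(np.radians(18)),0])
to([.577,.289,.30],[0,0,-1],[-np.sin(np.radians(18)),np.cos(np.radians(18)),0])
A=cv2.resize(c['frame'][220:360,180:330],(430,400),interpolation=2);B=cv2.resize(s2['frame'][200:280,145:219],(370,400),interpolation=2)
cv2.imwrite('pics/z6.png',cv2.convertScaleAbs(np.hstack([A,B]),alpha=1.7))
```

```text
t 16.0 q [-0.464, 0.115, 1.629, -0.001, 1.375, -0.17] p [0.569, -0.2574, 0.314] 
 ty [0.957, -0.29, 0.022] tz [0.02, -0.011, -1.0] F [0.5, -1.2, 1.0] w 1.0
offset cm [0.8, 54.64, -1.4] ang [1.1, 0.7, -55.2] 55.2
t 16.0 q [-0.464, 0.115, 1.629, -0.001, 1.375, -0.17] p [0.569, -0.2574, 0.314] 
 ty [0.957, -0.29, 0.022] tz [0.02, -0.011, -1.0] F [0.5, -1.2, 1.0] w 1.0
offset cm [0.8, 54.64, -1.4] ang [-0.9, 1.3, 124.8] 124.8
```

View pics/z6.png

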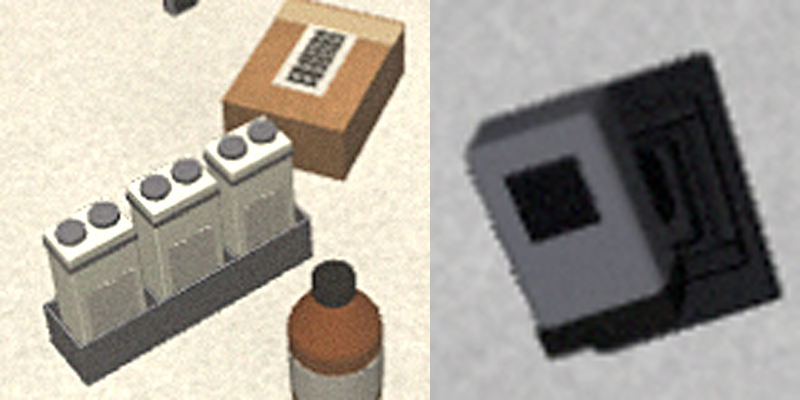

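All three packs stand evenly in the carrier with caps level, and the label is clear. The scanner head's top is a tilted quad with its window end at the lower left. Now I'll go above the scanner.

>>> drive_tool(
  deltas=[
    {"hand": 1, "offset": [0.2, 6, 0], "angular": [0, 0, 0]},
    {"hand": 1, "offset": [0.4, 12, 0], "angular": [0, 0, -9]},
    {"hand": 1, "offset": [0.6, 18, 0], "angular": [0, 0, -18]},
    {"hand": 1, "offset": [0.8, 24, 0], "angular": [0, 0, -27]},
    {"hand": 1, "offset": [0.8, 30, 0], "angular": [0, 0, -36]},
    {"hand": 1, "offset": [0.8, 36, 0], "angular": [0, 0, -46]},
    {"hand": 1, "offset": [0.8, 42, 0], "angular": [0, 0, -55.2]},
    {"hand": 1, "offset": [0.8, 48, 0], "angular": [0, 0, -55.2]},
  ],
)

```text
time: 17.0
tool_pos: [0.5729, 0.2264, 0.3032]
tcp_rot: [3.097, 0.488, -0.002]
wrist_force: [1.2, -0.2, 0.1]
width: 0.999
```

>>> drive_tool(
  deltas=[
    {"hand": 1, "offset": [0, 3, 0], "angular": [0, 0, 0]},
    {"hand": 1, "offset": [0, 3, 0], "angular": [0, 0, 0]},
    {"hand": 1, "offset": [0, 3, 0], "angular": [0, 0, 0]},
  ],
)

```text
time: 17.38
tool_pos: [0.5731, 0.254, 0.3032]
tcp_rot: [3.096, 0.49, -0.003]
wrist_force: [-0.3, 0.8, 0.6]
width: 1.0
```

Run:
```python
from h import *
to([.5773,.2887,.30],[0,0,-1],[np.sin(np.radians(18)),-np.cos(np.radians(18)),0])
c=cam('wrist','w3.png')
```

```text
t 17.38 q [0.381, 0.141, 1.619, -0.007, 1.385, 1.639] p [0.5731, 0.254, 0.3032] 
 ty [0.309, -0.951, 0.007] tz [-0.001, -0.007, -1.0] F [-0.3, 0.8, 0.6] w 1.0
offset cm [0.42, 3.47, -0.32] ang [0.4, -0.0, 0.0] 0.4
```

View pics/w3.png

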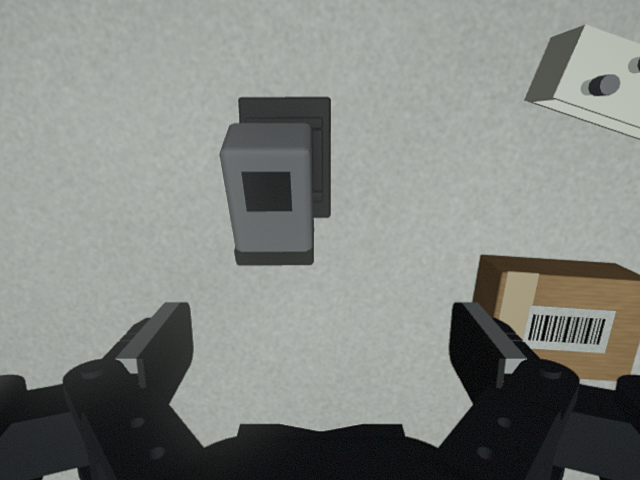

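The wrist view shows the dock plate corners at (240,97), (330,97) and (329,217). The head is parallel to the image, with its front edge from (236,265) to (313,264).

Run:
```python
from h import *
c=cam('wrist');d=[onz(c,p,.012) for p in((240,97),(330,97),(329,217))]
print(np.round(d,4).tolist(),np.linalg.norm(d[0]-d[1]),np.linalg.norm(d[2]-d[1]));x=d[1]-d[2];yaw=np.degrees(np.arctan2(x[1],x[0]));print(yaw)
x/=np.linalg.norm(x);D=(d[0]+d[2])/2;print('dock',D.round(4),'head',(D-.014*x).round(4))
# head: window-end upper-edge corners & head rear; axis prediction
H=D-.014*x+np.array([0,0,.135]);y=np.array([-x[1],x[0],0]);
for n,a,b in(('front',47.5,21),('rear',-47.5,21),('frontlow',47.5,-21)):
    f=-x*np.cos(np.radians(25))-np.array([0,0,np.sin(np.radians(25))]);u=np.cross(f,y);u*=np.sign(u[2])
    print(n,proj(c,[H+f*a/1000+u*b/1000+y*s*.028 for s in(1,-1)]).round(0).tolist())
```

```text
[[0.6356, 0.3518, 0.012], [0.6623, 0.2695, 0.012], [0.5498, 0.2336, 0.012]] 0.08650880689464449 0.11805869583096318
17.74104596587955
dock [0.5927 0.2927 0.012 ] head [0.5794 0.2884 0.012 ]
front [[237.0, 265.0], [313.0, 265.0]]
rear [[217.0, 149.0], [312.0, 149.0]]
frontlow [[244.0, 229.0], [313.0, 229.0]]
```

>>> drive_tool(
  deltas=[
    {"hand": 1, "offset": [0.6, 3.4, 0], "angular": [0, 0, 0]},
    {"hand": 1, "offset": [0.6, 3.4, -6], "angular": [0, 0, 0]},
    {"hand": 1, "offset": [0.6, 3.4, -12], "angular": [0, 0, 0]},
    {"hand": 1, "offset": [0.6, 3.4, -17.5], "angular": [0, 0, 0]},
    {"hand": 1, "offset": [0.6, 3.4, -17.5], "angular": [0, 0, 0]},
    {"hand": 1, "offset": [0.6, 3.4, -17.5], "angular": [0, 0, 0]},
  ],
)

```text
time: 18.23
tool_pos: [0.5808, 0.2883, 0.1311]
tcp_rot: [3.098, 0.488, 0.003]
wrist_force: [-0.3, 0.9, 1.5]
width: 0.994
```

>>> drive_tool(
  deltas=[
    {"hand": 0, "offset": [0, 0, 0], "angular": [0, 0, 0]},
    {"hand": 0, "offset": [0, 0, 0], "angular": [0, 0, 0]},
    {"hand": 0, "offset": [0, 0, 0], "angular": [0, 0, 0]},
    {"hand": 0, "offset": [0, 0, 0], "angular": [0, 0, 0]},
    {"hand": 0, "offset": [0, 0, 0], "angular": [0, 0, 0]},
  ],
  force=60,
)

```text
time: 18.85
tool_pos: [0.5813, 0.2899, 0.1326]
tcp_rot: [3.099, 0.49, 0.008]
wrist_force: [-1.1, 1.0, 6.6]
width: 0.653
```

Run:
```python
from h import *
st()
```

```text
t 18.85 q [0.427, 0.289, 1.761, -0.006, 1.088, 1.687] p [0.5813, 0.2899, 0.1326] 
 ty [0.309, -0.951, 0.005] tz [0.006, -0.003, -1.0] F [-1.1, 1.0, 6.6] w 0.653
```

>>> drive_tool(
  deltas=[
    {"hand": 0, "offset": [0, 0, 2], "angular": [0, 0, 0]},
    {"hand": 0, "offset": [0, 0, 6], "angular": [0, 0, 0]},
    {"hand": 0, "offset": [0, 0, 12], "angular": [0, 0, 0]},
    {"hand": 0, "offset": [0, 0, 18], "angular": [0, 0, 9]},
    {"hand": 0, "offset": [-1, -4, 18], "angular": [0, 0, 18]},
    {"hand": 0, "offset": [-2, -8, 18], "angular": [0, 0, 27]},
    {"hand": 0, "offset": [-3, -12, 18], "angular": [0, 0, 36]},
    {"hand": 0, "offset": [-4, -16, 18], "angular": [0, 0, 45]},
  ],
)

```text
time: 19.85
tool_pos: [0.5384, 0.1272, 0.3099]
tcp_rot: [2.669, 1.645, 0.003]
wrist_force: [-0.1, -0.1, -2.7]
width: 0.65
```

>>> drive_tool(
  deltas=[
    {"hand": 0, "offset": [-1, -3, 0], "angular": [0, 0, 9]},
    {"hand": 0, "offset": [-1.7, -5.7, 0], "angular": [0, 0, 18]},
    {"hand": 0, "offset": [-1.7, -5.7, 0], "angular": [0, 0, 27]},
    {"hand": 0, "offset": [-1.7, -5.7, 0], "angular": [0, 0, 27]},
    {"hand": 0, "offset": [-1.7, -5.7, 0], "angular": [0, 0, 27]},
  ],
)

```text
time: 20.48
tool_pos: [0.5221, 0.0717, 0.3093]
tcp_rot: [2.22, 2.214, 0.005]
wrist_force: [0.0, -0.5, -1.8]
width: 0.643
```

Run:
```python
from h import *
c=np.cos(np.radians(40));s=np.sin(np.radians(40))
to([.524,.0732,.2299],[0,s,-c],[1,0,0])
t=cam('top');f=t['frame'].astype(int)[230:310,280:375]
# carton by brown colour
m=((f[...,2]-f[...,0])>18).astype(np.uint8)
cs,_=cv2.findContours(m,0,1);cn=max(cs,key=cv2.contourArea)
w=np.array([onz(t,p[0]+[280,230],.06)[:2] for p in cn]);r=cv2.minAreaRect((w*1000).astype(np.float32));print('kit',r)
l=cv2.resize(cv2.convertScaleAbs(t['frame'][200:310,250:390],alpha=1.7),(700,550),interpolation=2);cv2.imwrite('pics/z7.png',l)
```

```text
t 20.48 q [0.091, -0.062, 1.819, -0.002, 1.379, 0.094] p [0.5221, 0.0717, 0.3093] 
 ty [1.0, -0.003, 0.006] tz [0.006, -0.002, -1.0] F [0.0, -0.5, -1.8] w 0.643
offset cm [0.19, 0.15, -7.94] ang [40.1, 0.3, 0.3] 40.1
kit ((528.095703125, -39.65929412841797), (109.6128921508789, 108.74250793457031), 14.01106071472168)
```

>>> drive_tool(
  deltas=[
    {"hand": 0, "offset": [0, 0, 0], "angular": [10, 0, 0]},
    {"hand": 0, "offset": [0.1, 0.1, 0], "angular": [20, 0, 0]},
    {"hand": 0, "offset": [0.2, 0.2, -2], "angular": [30, 0, 0]},
    {"hand": 0, "offset": [0.2, 0.2, -5], "angular": [40, 0.3, 0.3]},
    {"hand": 0, "offset": [0.2, 0.2, -7.9], "angular": [40, 0.3, 0.3]},
    {"hand": 0, "offset": [0.2, 0.2, -7.9], "angular": [40, 0.3, 0.3]},
    {"hand": 0, "offset": [0.2, 0.2, -7.9], "angular": [40, 0.3, 0.3]},
  ],
)

```text
time: 21.4
tool_pos: [0.5251, 0.0738, 0.2313]
tcp_rot: [-1.816, -1.822, -0.661]
wrist_force: [-0.0, 0.3, -1.8]
width: 0.652
```

Run:
```python
from h import *
c=np.cos(np.radians(40));s=np.sin(np.radians(40))
S,R=st();to([.5238,.0735,.2299],[0,s,-c],[1,0,0])
xs=np.cross(-R[:,1],-R[:,2]);zs=-R[:,2]
W=S['tool_pos']-.0458*xs-.0059*zs;d=-xs*np.cos(np.radians(25))-zs*np.sin(np.radians(25))
L=np.array([.5238,-.0212,.06]);k=(W[2]-.06)/-d[2];print('xs',xs,'W',W.round(4),'dist',np.linalg.norm(L-W),'hit',(W+k*d).round(4))
a=cam('scene');cv2.imwrite('pics/z8.png',cv2.convertScaleAbs(cv2.resize(a['frame'][120:310,200:440],(720,570),interpolation=2),alpha=1.5))
```

```text
t 21.4 q [-0.322, 0.086, 1.967, 0.666, 1.393, -0.552] p [0.5251, 0.0738, 0.2313] 
 ty [1.0, 0.003, 0.003] tz [0.0, 0.641, -0.768] F [-0.0, 0.3, -1.8] w 0.652
t 21.4 q [-0.322, 0.086, 1.967, 0.666, 1.393, -0.552] p [0.5251, 0.0738, 0.2313] 
 ty [1.0, 0.003, 0.003] tz [0.0, 0.641, -0.768] F [-0.0, 0.3, -1.8] w 0.652
offset cm [-0.13, -0.03, -0.14] ang [0.1, 0.2, -0.2] 0.3
xs [-0.00387126  0.76759682  0.64092131] W [0.5253 0.0424 0.1974] dist 0.15142213335084515 hit [ 0.5258 -0.022   0.06  ]
```

View pics/z8.png

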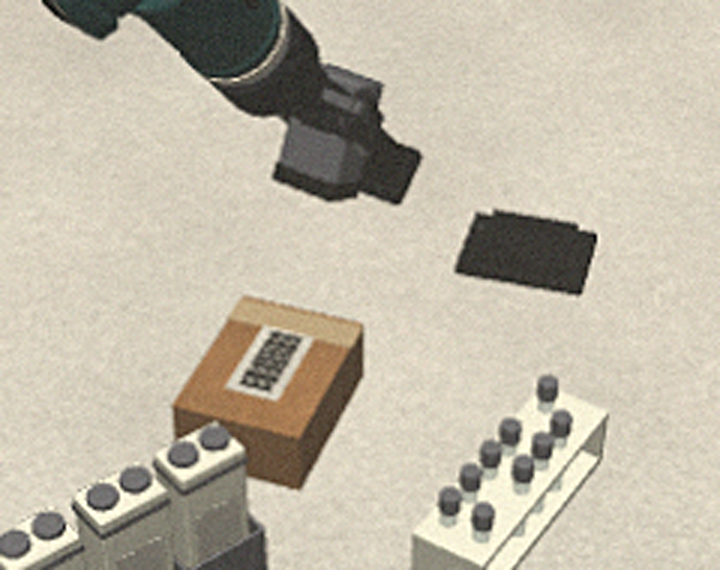

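The scene view shows the scanner pitched nose-down over the label, with front rim corners at crop (275,178), (330,198) and (356,188). I'll check them against the predicted pose.

Run:
```python
from h import *
S,R=st();a=cam('scene')
xs=np.cross(-R[:,1],-R[:,2]);zs=-R[:,2];ys=-R[:,1]
H=S['tool_pos']-.0023*xs+.0144*zs;c,s=np.cos(np.radians(25)),np.sin(np.radians(25))
f=-xs*c-zs*s;u=-xs*s+zs*c
def q(P):return ((proj(a,P)-[200,120])*3).round(0).tolist()
print('front',q([H+.0475*f+i*.028*ys+j*.021*u for i in(1,-1) for j in(1,-1)]))
print('rear top',q([H-.0475*f+i*.028*ys+.021*u for i in(1,-1)]))
F=H+.014*xs-.135*zs;print('foot',q([F+i*.025*xs+j*.021*ys for i in(1,-1) for j in(1,-1)]))
```

```text
t 21.45 q [-0.322, 0.085, 1.966, 0.666, 1.393, -0.552] p [0.5254, 0.0738, 0.2319] 
 ty [1.0, 0.003, 0.004] tz [0.001, 0.641, -0.768] F [0.2, -0.4, -2.2] w 0.646
front [[273.0, 177.0], [301.0, 173.0], [332.0, 199.0], [359.0, 195.0]]
rear top [[301.0, 59.0], [362.0, 80.0]]
foot [[387.0, 138.0], [429.0, 153.0], [362.0, 190.0], [404.0, 205.0]]
```

The prediction matches the picture to within 1–3 px, so the scanner has not slipped. I'll make a small correction and then hold.

>>> drive_tool(
  deltas=[
    {"hand": 0, "offset": [-0.15, 0, -0.15], "angular": [0, 0, 0]},
    {"hand": 0, "offset": [-0.15, 0, -0.15], "angular": [0, 0, 0]},
    {"hand": 0, "offset": [-0.15, 0, -0.15], "angular": [0, 0, 0]},
    {"hand": 0, "offset": [-0.15, 0, -0.15], "angular": [0, 0, 0]},
    {"hand": 0, "offset": [-0.15, 0, -0.15], "angular": [0, 0, 0]},
    {"hand": 0, "offset": [-0.15, 0, -0.15], "angular": [0, 0, 0]},
    {"hand": 0, "offset": [-0.15, 0, -0.15], "angular": [0, 0, 0]},
    {"hand": 0, "offset": [-0.15, 0, -0.15], "angular": [0, 0, 0]},
  ],
)

```text
time: 22.5
tool_pos: [0.5227, 0.0735, 0.2283]
tcp_rot: [-1.816, -1.82, -0.66]
wrist_force: [-0.0, -0.8, -2.7]
width: 0.648
```

>>> drive_tool(
  deltas=[
    {"hand": 0, "offset": [0, 0, 0], "angular": [0, 0, 0]},
    {"hand": 0, "offset": [0, 0, 0], "angular": [0, 0, 0]},
    {"hand": 0, "offset": [0, 0, 0], "angular": [0, 0, 0]},
    {"hand": 0, "offset": [0, 0, 0], "angular": [0, 0, 0]},
    {"hand": 0, "offset": [0, 0, 0], "angular": [0, 0, 0]},
    {"hand": 0, "offset": [0, 0, 0], "angular": [0, 0, 0]},
    {"hand": 0, "offset": [0, 0, 0], "angular": [0, 0, 0]},
    {"hand": 0, "offset": [0, 0, 0], "angular": [0, 0, 0]},
  ],
)

```text
time: 23.5
tool_pos: [0.5227, 0.0735, 0.2283]
tcp_rot: [-1.816, -1.821, -0.66]
wrist_force: [0.0, 0.4, -3.0]
width: 0.65
```

>>> drive_tool(
  deltas=[
    {"hand": 0, "offset": [0, 0, 0], "angular": [0, 0, 0]},
    {"hand": 0, "offset": [0, 0, 0], "angular": [0, 0, 0]},
    {"hand": 0, "offset": [0, 0, 0], "angular": [0, 0, 0]},
    {"hand": 0, "offset": [0, 0, 0], "angular": [0, 0, 0]},
    {"hand": 0, "offset": [0, 0, 0], "angular": [0, 0, 0]},
    {"hand": 0, "offset": [0, 0, 0], "angular": [0, 0, 0]},
    {"hand": 0, "offset": [0, 0, 0], "angular": [0, 0, 0]},
    {"hand": 0, "offset": [0, 0, 0], "angular": [0, 0, 0]},
  ],
)

```text
time: 24.5
tool_pos: [0.5227, 0.0735, 0.2283]
tcp_rot: [-1.816, -1.82, -0.66]
wrist_force: [-0.4, 1.1, -2.6]
width: 0.647
```

Run:
```python
from h import *
b=np.radians(17.8);to([.5813,.2899,.31],[0,0,-1],[np.sin(b),-np.cos(b),0])
```

```text
t 24.5 q [-0.324, 0.086, 1.973, 0.666, 1.391, -0.555] p [0.5227, 0.0735, 0.2283] 
 ty [1.0, 0.002, 0.001] tz [-0.001, 0.641, -0.767] F [-0.4, 1.1, -2.6] w 0.647
offset cm [5.86, 21.64, 8.17] ang [-34.4, 25.1, -69.2] 81.3
```

>>> drive_tool(
  deltas=[
    {"hand": 0, "offset": [0, 0, 4], "angular": [0, 0, 0]},
    {"hand": 0, "offset": [0, 1, 8], "angular": [-4.3, 3.1, -8.7]},
    {"hand": 0, "offset": [1, 4, 10], "angular": [-8.6, 6.3, -17.3]},
    {"hand": 0, "offset": [2, 8, 10], "angular": [-12.9, 9.4, -26]},
    {"hand": 0, "offset": [3, 12, 10], "angular": [-17.2, 12.6, -34.6]},
    {"hand": 0, "offset": [4, 16, 10], "angular": [-21.5, 15.7, -43.3]},
    {"hand": 0, "offset": [5, 19, 10], "angular": [-25.8, 18.8, -51.9]},
    {"hand": 0, "offset": [5.9, 21.6, 10], "angular": [-30.1, 22, -60.6]},
  ],
)

```text
time: 25.5
tool_pos: [0.5808, 0.2906, 0.3286]
tcp_rot: [-2.939, -0.792, -0.14]
wrist_force: [0.4, -0.6, -2.7]
width: 0.647
```

Run:
```python
from h import *
b=np.radians(17.8);to([.5813,.2899,.31],[0,0,-1],[np.sin(b),-np.cos(b),0])
```

```text
t 25.5 q [0.381, 0.103, 1.621, 0.086, 1.316, 1.408] p [0.5808, 0.2906, 0.3286] 
 ty [0.504, -0.861, -0.067] tz [0.064, 0.115, -0.991] F [0.4, -0.6, -2.7] w 0.647
offset cm [0.05, -0.07, -1.86] ang [-6.2, 4.4, -12.3] 14.5
```

>>> drive_tool(
  deltas=[
    {"hand": 0, "offset": [0, 0, -3], "angular": [-4.3, 3.1, -8.6]},
    {"hand": 0, "offset": [0, 0, -5], "angular": [-4.3, 3.1, -8.6]},
    {"hand": 0, "offset": [0, 0, -5], "angular": [-4.3, 3.1, -8.6]},
    {"hand": 0, "offset": [0, 0, -5], "angular": [-4.3, 3.1, -8.6]},
  ],
)

```text
time: 26.0
tool_pos: [0.5816, 0.2881, 0.2789]
tcp_rot: [-3.054, -0.588, -0.046]
wrist_force: [-0.0, -0.6, -2.6]
width: 0.649
```

Run:
```python
from h import *
b=np.radians(17.8);to([.5813,.2899,.1326],[0.006,-.003,-1],[.309,-.951,0])
c=cam('scene');f=c['frame'][110:240,320:430];t=cam('top')['frame'][200:280,140:220]
cv2.imwrite('pics/z9.png',cv2.convertScaleAbs(np.hstack([cv2.resize(f,(423,500),interpolation=2),cv2.resize(t,(370,500)[:1]+(500,),interpolation=2)]),alpha=1.8))
S,R=st();zs=-R[:,2];xs=np.cross(-R[:,1],zs)
F=S['tool_pos']+.0117*xs-.1206*zs;print('foot',F.round(4),'dock .5927 .2927')
```

```text
t 26.0 q [0.408, 0.166, 1.634, 0.025, 1.305, 1.593] p [0.5816, 0.2881, 0.2789] 
 ty [0.372, -0.928, -0.025] tz [0.023, 0.036, -0.999] F [-0.0, -0.6, -2.6] w 0.649
offset cm [-0.03, 0.18, -14.63] ang [-2.2, 1.0, -3.8] 4.5
t 26.1 q [0.409, 0.166, 1.633, 0.025, 1.305, 1.593] p [0.5822, 0.2883, 0.2802] 
 ty [0.371, -0.928, -0.025] tz [0.025, 0.037, -0.999] F [0.7, -0.8, -2.7] w 0.653
foot [0.5961 0.2971 0.1601] dock .5927 .2927
```

Now I'll correct the remaining 4.5° and the offset, and descend part way.

>>> drive_tool(
  deltas=[
    {"hand": 0, "offset": [-0.05, 0.15, -3], "angular": [-2.2, 1, -3.8]},
    {"hand": 0, "offset": [-0.05, 0.15, -8], "angular": [-2.2, 1, -3.8]},
    {"hand": 0, "offset": [-0.05, 0.15, -10], "angular": [-2.2, 1, -3.8]},
    {"hand": 0, "offset": [-0.05, 0.15, -10], "angular": [-2.2, 1, -3.8]},
    {"hand": 0, "offset": [-0.05, 0.15, -10], "angular": [-2.2, 1, -3.8]},
  ],
)

```text
time: 26.72
tool_pos: [0.5826, 0.291, 0.1809]
tcp_rot: [3.099, 0.491, 0.014]
wrist_force: [1.6, 0.2, -2.3]
width: 0.648
```

Run:
```python
from h import *
to([.5813,.2899,.1326],[0.006,-.003,-1],[.309,-.951,0])
S,R=st();zs=-R[:,2];xs=np.cross(-R[:,1],zs)
F=S['tool_pos']+.0117*xs-.1206*zs;print('foot',F.round(4))
c=cam('scene');f=c['frame'][110:240,320:430]
cv2.imwrite('pics/z9.png',cv2.convertScaleAbs(cv2.resize(f,(500,590),interpolation=2),alpha=1.8))
H=S['tool_pos']-.0023*xs+.0144*zs;ys=-R[:,1]
print(((proj(c,[F+i*.025*xs+j*.021*ys for i in(1,-1) for j in(1,-1)])-[320,110])*4.54).round().tolist())
```

```text
t 26.73 q [0.428, 0.249, 1.717, -0.006, 1.167, 1.687] p [0.5826, 0.291, 0.1809] 
 ty [0.309, -0.951, 0.005] tz [0.01, -0.002, -1.0] F [1.6, 0.2, -2.3] w 0.648
offset cm [-0.13, -0.11, -4.83] ang [-0.1, 0.2, -0.0] 0.2
t 26.73 q [0.428, 0.249, 1.717, -0.006, 1.167, 1.687] p [0.5826, 0.291, 0.1809] 
 ty [0.309, -0.951, 0.005] tz [0.01, -0.002, -1.0] F [1.6, 0.2, -2.3] w 0.648
foot [0.5949 0.2944 0.0604]
[[311.0, 345.0], [299.0, 383.0], [232.0, 332.0], [218.0, 370.0]]
```

View pics/z9.png

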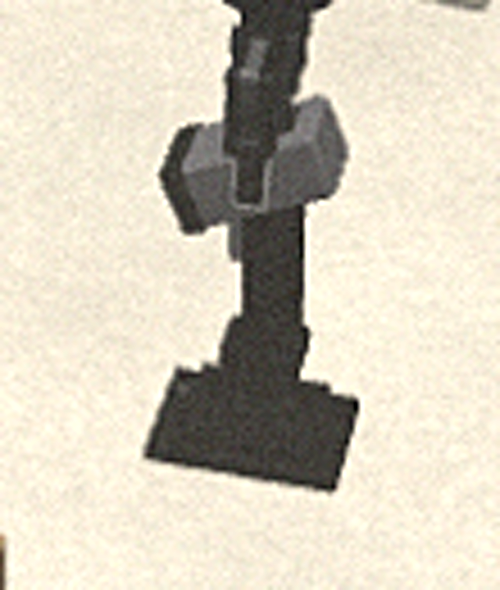

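The scanner is upright over the dock, and its foot matches the prediction. I'll lower it into the seat.

>>> drive_tool(
  deltas=[
    {"hand": 0, "offset": [-0.13, -0.1, -1], "angular": [0, 0.2, 0]},
    {"hand": 0, "offset": [-0.13, -0.1, -2.5], "angular": [0, 0.2, 0]},
    {"hand": 0, "offset": [-0.13, -0.1, -3.4], "angular": [0, 0.2, 0]},
    {"hand": 0, "offset": [-0.13, -0.1, -4.2], "angular": [0, 0.2, 0]},
    {"hand": 0, "offset": [-0.13, -0.1, -4.6], "angular": [0, 0.2, 0]},
    {"hand": 0, "offset": [-0.13, -0.1, -4.8], "angular": [0, 0.2, 0]},
    {"hand": 0, "offset": [-0.13, -0.1, -4.8], "angular": [0, 0.2, 0]},
  ],
)

```text
time: 27.65
tool_pos: [0.5803, 0.29, 0.1327]
tcp_rot: [3.099, 0.492, 0.005]
wrist_force: [-3.7, -0.3, 7.1]
width: 0.651
```

Contact is at the original height (0.1327 against 0.1326), so it is seated. I'll release and retreat.

>>> drive_tool(
  deltas=[
    {"hand": 0.72, "offset": [0, 0, 0], "angular": [0, 0, 0]},
    {"hand": 0.82, "offset": [0, 0, 0], "angular": [0, 0, 0]},
    {"hand": 1, "offset": [0, 0, 0], "angular": [0, 0, 0]},
    {"hand": 1, "offset": [0, 0, 0], "angular": [0, 0, 0]},
    {"hand": 1, "offset": [0, 0, 3], "angular": [0, 0, 0]},
    {"hand": 1, "offset": [0, 0, 8], "angular": [0, 0, 0]},
    {"hand": 1, "offset": [0, 0, 14], "angular": [0, 0, 0]},
    {"hand": 1, "offset": [0, 0, 18], "angular": [0, 0, 0]},
  ],
)

```text
time: 28.65
tool_pos: [0.5806, 0.29, 0.3139]
tcp_rot: [3.1, 0.492, 0.009]
wrist_force: [0.2, -0.1, -0.7]
width: 0.998
```

>>> drive_tool(
  deltas=[
    {"hand": 1, "offset": [-6, 0, 2], "angular": [0, 0, 0]},
    {"hand": 1, "offset": [-12, 0, 2], "angular": [0, 0, 0]},
    {"hand": 1, "offset": [-12, 0, 2], "angular": [0, 0, 0]},
    {"hand": 1, "offset": [-12, 0, 2], "angular": [0, 0, 0]},
  ],
)

```text
time: 29.15
tool_pos: [0.46, 0.2897, 0.3306]
tcp_rot: [3.099, 0.492, 0.005]
wrist_force: [0.7, -0.4, 0.4]
width: 0.999
```

Run:
```python
from h import *
st();c=cam('scene');cv2.imwrite('pics/f.png',cv2.convertScaleAbs(cv2.resize(c['frame'][120:390,170:450],(622,600),interpolation=2),alpha=1.6))
t=cam('top');f=t['frame'].astype(int)[230:310,280:375];m=((f[...,2]-f[...,0])>18).astype(np.uint8)
cs,_=cv2.findContours(m,0,1);cn=max(cs,key=cv2.contourArea)
w=np.array([onz(t,p[0]+[280,230],.06)[:2] for p in cn]);print('kit',cv2.minAreaRect((w*1000).astype(np.float32)))
o=cv2.imread('pics/t1.png').astype(int);d=abs(o-t['frame']).max(2);print({n:int((d[y0:y1,x0:x1]>40).sum()) for n,(x0,y0,x1,y1) in dict(rack=(272,150,372,192),bottle=(410,165,455,208),scanner=(148,205,218,275),packa=(388,225,422,258),packb=(455,245,488,280)).items()})
```

```text
t 29.15 q [0.519, -0.034, 1.753, -0.005, 1.421, 1.776] p [0.46, 0.2897, 0.3306] 
 ty [0.31, -0.951, 0.004] tz [0.004, -0.003, -1.0] F [0.7, -0.4, 0.4] w 0.999
kit ((522.9583129882812, -20.023361206054688), (111.67820739746094, 149.3232421875), 13.997259140014648)
{'rack': 0, 'bottle': 0, 'scanner': 2, 'packa': 0, 'packb': 0}
```

```bash
python3 -c "
from workcell import bot
print(bot.finish_job())"
```

```text
the job is handed in; nothing more can be done
None
```

The job is done and handed in at about 29 s of the 72 s allowed.

- **Pack:** I stood it up on the carton, regripped it across its thin side, lowered it into the middle bay and released it. It touched down at a computed foot height of about 6 mm, which is the bay floor. The scene picture showed its caps level with the other two packs.
- **Scan:** The window was about 15 cm from the label, looking about 65° down, with the aim computed to land within about 2 mm of the label's centre. I held it still for about 3 s. The picture of the held scanner matched the predicted pose to 1–3 px.
- **Scanner return:** It touched down at its original height (0.1327 m against 0.1326 m at pickup) and was released.

**Last checks:** Comparing the top camera before and after, nothing changed at the rack, bottle or packs a and b, and 2 pixels differed at the scanner. The carton measured (0.523, -0.020) m, within my measuring error of its starting (0.523, -0.020) to (0.525, -0.022) m. The arm ended clear of everything, with the gripper open and no wrist force beyond noise.

I could not view a final picture because the 12-picture limit was reached, so the end state rests on those number checks. My estimates of the bay's centre differed by about 3 mm, within its 5 mm of play; the pack met no resistance going in.

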